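# Set the gauge arm on the thick core

### The arm

A 6-joint arm with a two-finger parallel gripper is mounted at the origin on the work surface. World frame = base frame: x ahead of the robot, y to its left, z up, the work surface at z = 0. Lengths are in m, angles in degrees, forces in N, time in s.
With the tool pointing down it reaches from about 0.375 to 0.975 m from the base axis. Payload 3.8 kg.
Tool frame: the origin (TCP) lies on the centre line of the jaws, within the pads' length; the fingertips stand 17 mm ahead of it and the grasp point (between the pads) lies 2 mm behind it (manip.tip_extent is the distance from the TCP to the fingertips, in m); z points along the fingers, x is the direction in which the jaws open and shut, and the axes are right-handed (so a half turn about z gives the same grasp; the last joint's range is limited). The gripper opens to 85 mm and grips with 20 to 120 N. Pads are 22 mm wide; open, the fingers measure 114 mm over their backs; the gripper's body (76 mm by 85 mm) begins 54 mm behind the grasp point. The pads swing forward as they close: fully open they stand 13 mm farther back than shut.
Start: joints at [67.386, 15.12, 91.902, -0, 72.978, -2.114], TCP at [0.236, 0.632, 0.248] pointing down, gripper open.
Joint ranges: [-150.88, 150.88], [-54.13, 125.18], [17.81, 147.31], [-75.09, 255.09], [0, 152.58], [-146.25, 146.25]. Speed limits (degrees/s): [147.25, 147.25, 180, 180, 180, 180].

### API

Orientations are given as a 3x3 rotation matrix whose columns are the frame's x, y, z axes.
In Python, from station import manip, snapshot, camera_params gives the robot as it stands.
- The arm moves only by the tool apply_moves, never from a script. Its argument "moves" is a list of rows, each a list of 4 numbers: the shift along the world's x, y, z in m, then the turn about the world's z in rad. In form: [[dx, dy, dz, yaw], ...]. A call has 1 to 20 rows; each row is the pose to reach, as a shift and turn from the pose measured when the call began; what a row does not reach only later rows make up. A row lasts 1/10 s, in which the tool goes at most 50 mm and 8.59 degrees, less where a joint would pass 70% of its speed; a pose out of reach is approached as far as the arm can. A call with a gripper value outside its range is refused whole. "grip" is the finger opening in m, from 0 to 0.0854, set as the call begins (left out, the last holds). The fingers move at their own pace and stop on an object; "newtons" is the grip in N (left out, the last holds). Time passes only in rows, so rows that repeat a pose let the fingers close. It gives the time, the measured TCP pose, the force and the opening at its end, in the units of the state.
- manip.state(): the state, without advancing time (a new reading comes with each control period).
- snapshot(name): name is "side" or "top"; returns (picture, depth): 480x640x3 uint8, blue, green, red; 480x640 float32, m along the optical axis (not along the pixel's ray), 0 where there is no reading.
- camera_params(name): a dict with "fx", "fy", "cx", "cy" (pixels), "T" (4x4, takes a point from camera to world coordinates). Camera axes: x right, y up, looking along -z (the intrinsics and any distortion apply to the point x, -y, -z); pixel columns grow to the right and rows downward; lengths in m; the calibration is good to about 2 mm. A picture is of the moment at which its call begins. camera_params takes no time and is no camera call.
- manip.hand_in(): hands the job in, once; it reports no verdict.
The state is a dict: "clock": time; "joints": joint angles; "qd": joint speeds; "joint_torque": joint torques, N m; "tool_pos": TCP position; "tool_rot": TCP orientation; "ft_force": force on the tool from outside, world axes, zero at the start; "ft_torque": the same for the moment, N m; "finger_gap": finger opening in m.
Only numpy, scipy, OpenCV 4.12 (cv2) and the standard library are available. Lean on these libraries where they do the work, as an engineer would, in place of code of your own. Each camera call takes 0.05 s, during which the arm holds its last target.

### The job

Swing the bench gauge round until its arm points straight over the middle of the thicker of the two asphalt cores, then tip the arm down gently until its foot rests on top of that core, and let go so that it stays there in contact. The foot's length has been left at an unknown setting, so feel for the contact; press only lightly (never more than about 25 N on the core), and leave both cores and the glassware and tin standing where they are.

Things in the scene. Friction and masses are not known exactly. Their poses are not given: they have to be found in the camera images.
- gauge: the gauge's fixed cream base, 150 x 150 x 22 mm, with a steel column 38 mm thick; stands at the far side of the table. Origin: on the table, on the column's (swivel) axis; x points away from the arm's middle direction (the arm points along -x when the swivel reads 0), z up
- swivel (a joint): swivel of the turret and arm about the column's vertical axis, rad, stops at -1.2 and 1.2. 0: the arm points along the base's -x; positive turns anticlockwise seen from above. Stiff friction (about 0.35 N m, 1.5 N at the handle); stays where it is left
- tilt (a joint): tilt of the arm about the turret's horizontal axle (165 mm above the table), rad, stops at -0.3 and 0.75. 0: arm level; positive: raised. A little nose-heavy, held by friction (0.8 N m: moves down with about 1.5 N at the handle, up with 4 N), so it stays where left. It meets the thick core between about -0.10 and +0.03. Fingers that rub as they open can lift it a little: press lightly again from above
- hinge (a point): crossing of the swivel axis and the tilt axle, in the turret, 165 mm above the base's origin; its frame swivels with the turret but does not tilt: -x points along the arm (level), z up
- head: the gauge head at the end of the arm: cream box 60 x 56 x 44 mm with a dark screen on top (26 mm above the origin). Origin: on the arm's centre line and the foot's axis, 200 mm from the tilt axle; x points back to the axle, z up when level.
- sleeve (a point): lower end of the black sleeve (28 mm thick) under the head, on the foot's axis, 54 mm below the head's origin. Out of it comes a clamped steel spindle with a round, slightly domed foot 28 mm across, sprung: 5 N per mm, solid after 2.5 mm. Its underside is 31 to 51 mm below this point, a setting that differs every time and is not reported
- bar (a point): middle of the cross bar of the steel U-shaped handle on the head's free end: round bar 14 mm thick, 92 mm long, parallel to the tilt axle, at the level of the arm's centre line, 300 mm from the axle and 63 mm clear of the head's front face. Can be pinched from above and turns in the fingers. Its y axis runs along the bar
- thick_core: the thicker asphalt core: dark solid disc, 100 mm across, 63 mm high, about 1.1 kg, standing loose on the table in front of the gauge, left or right, 190 to 216 mm from the swivel axis. Origin: centre of its underside
- thin_core: the thinner asphalt core: same look, 100 mm across, 35 mm high, about 0.6 kg, standing loose on the other side. Origin: centre of its underside. Leave alone
- tin: small flat metal tin, 58 mm across, 30 mm high, standing between the cores, bystander. Origin: underside centre
- beaker: glass beaker, 84 mm across, 110 mm high, bystander. Origin: underside centre
- amber: amber glass bottle, 80 mm across, 170 mm high, bystander. Origin: underside centre
- jar: glass jar with black lid, 70 mm across, 80 mm high, bystander. Origin: underside centre
Mind the look-alikes: they are no part of the job. Leave any green, pink or yellow look-alike of the thick_core alone.

How it is judged:
By the outcome, as a careful person would: the job done as asked, in the order asked, and still so for the second after the job is handed in, with the robot touching nothing.
It also fails if it takes over 72 s, if anything falls off the work surface, if the arm or the gripper's body presses on something with over 40 N, if the wrist force passes 120 N, or if a joint passes its speed limit or range.

## Working session

There is one attempt and no reset: what is moved stays moved. The work goes in short steps, Python scripts to look and compute and a tool call to move; the robot and the scene stay as the last step left them, time stands still between calls to the robot, and variables do not carry over. Pictures are saved under pics/ and viewed, and the job is handed in when it is done.

Besides the shell and the picture viewer there is one more tool, called after ">>>" as name(argument=value, ...) on one line, values as JSON. apply_moves: Moves the arm, as the interface text tells. Its arguments: {"type":"object","properties":{"moves":{"type":"array","items":{"type":"array","items":{"type":"number"}}},"grip":{"type":"number"},"newtons":{"type":"number"}},"required":["moves"]}

```bash
mkdir -p pics; ls
python3 - <<'E'
from station import manip, snapshot, camera_params
import cv2, numpy as np
for n in ("side","top"):
    p,d=snapshot(n); cv2.imwrite(f"pics/{n}0.png",p); np.save(f"pics/{n}0.npy",d)
    c=camera_params(n); print(n,c)
print(manip.state())
E
```

```text
pics
side {'fx': 543.5525189859874, 'fy': 543.5525189859874, 'cx': 314.6612967749461, 'cy': 241.1295265056947, 'T': array([[-0.98492129,  0.10597037, -0.13674918,  0.42879324],
       [-0.17252494, -0.66035597,  0.73086602,  0.82628967],
       [-0.01285299,  0.74343815,  0.66868118,  0.86976209],
       [ 0.        ,  0.        ,  0.        ,  1.        ]])}
top {'fx': 480.14988345219916, 'fy': 480.14988345219916, 'cx': 322.2485666014178, 'cy': 245.43207114002809, 'T': array([[ 0.00750971,  0.98628869, -0.16485822,  0.40693886],
       [-0.99994711,  0.00624832, -0.00816866, -0.01514767],
       [-0.00702657,  0.16491085,  0.98628345,  1.12892392],
       [ 0.        ,  0.        ,  0.        ,  1.        ]])}
{'clock': 0.1, 'joints': array([ 6.73875247e+01,  1.51646534e+01,  9.19736558e+01,  8.35838558e-04,
        7.29769257e+01, -2.11312603e+00]), 'qd': array([-0.0124546 , -0.19137046, -0.16177154,  0.06932144,  0.10974482,
       -0.09081206]), 'joint_torque': array([ 4.93894586e-04, -5.16708720e+01, -3.68588948e+01, -6.77217531e-05,
        6.35251476e-03,  7.58611307e-08]), 'tool_pos': array([0.23612848, 0.63168632, 0.24708657]), 'tool_rot': array([[ 3.50199966e-01,  9.36674632e-01, -7.86186299e-04],
       [ 9.36672806e-01, -3.50200838e-01, -1.85125419e-03],
       [-2.00934594e-03, -8.80901722e-05, -9.99997977e-01]]), 'ft_force': array([0.14042849, 0.57049953, 0.25876756]), 'ft_torque': array([ 0.01214474, -0.02396632,  0.04277217]), 'finger_gap': 0.0852259239023434}
```

View pics/side0.png

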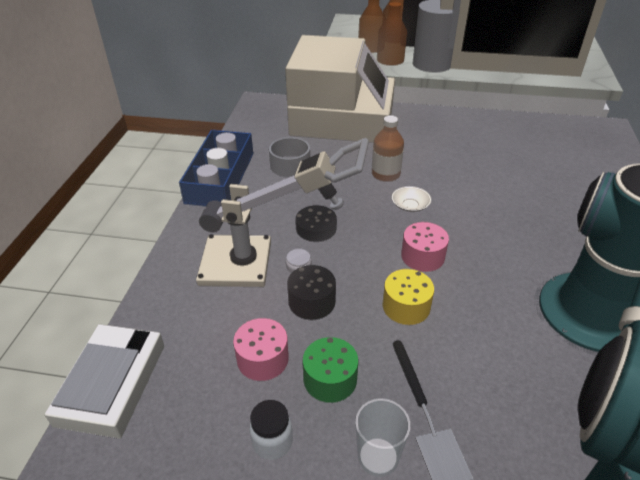

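View pics/top0.png

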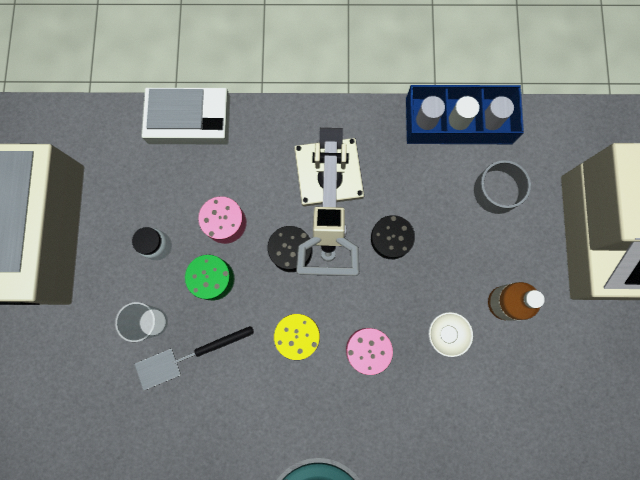

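```bash
cat > h.py <<'E'
import cv2, numpy as np
from scipy.optimize import least_squares
from station import manip, snapshot, camera_params
def cloud(n,d):
    c=camera_params(n); v,u=np.mgrid[0:480,0:640]
    P=np.stack([(u-c['cx'])/c['fx']*d,-(v-c['cy'])/c['fy']*d,-d],-1)
    W=P@c['T'][:3,:3].T+c['T'][:3,3]; W[d==0]=np.nan; return W
def ray(n,uv,z):
    c=camera_params(n); uv=np.atleast_2d(uv).astype(float)
    r=np.c_[(uv[:,0]-c['cx'])/c['fx'],-(uv[:,1]-c['cy'])/c['fy'],-np.ones(len(uv))]@c['T'][:3,:3].T
    o=c['T'][:3,3]; return o+r*((z-o[2])/r[:,2])[:,None]
def circ(xy,r=None):
    f=lambda p:np.hypot(xy[:,0]-p[0],xy[:,1]-p[1])-(p[2] if r is None else r)
    return least_squares(f,[*xy.mean(0),r or .05],loss='soft_l1',f_scale=.001).x
E
python3 - <<'E'
from h import *
for n in ("top","side"):
    im=cv2.imread(f"pics/{n}0.png"); W=cloud(n,np.load(f"pics/{n}0.npy"))
    hsv=cv2.cvtColor(im,cv2.COLOR_BGR2HSV)
    # heights on cores / base
    pts={'top':[(285,255),(395,245),(310,190),(150,120)],'side':[(312,275),(317,215),(215,270),(298,258)]}[n]
    for u,v in pts: print(n,(u,v),np.round(np.nanmedian(W[v-2:v+3,u-2:u+3].reshape(-1,3),0),4))
    Z=W[...,2]
    for nm,z in (("thick",.063),("thin",.035)):
        m=(abs(Z-z)<.006)&(W[...,0]>.3)&(W[...,0]<.8)&(abs(W[...,1])<.3)&(hsv[...,1]<80)
        k=cv2.morphologyEx(m.astype(np.uint8),cv2.MORPH_OPEN,np.ones((3,3)))
        N,l,s,c=cv2.connectedComponentsWithStats(k)
        for i in range(1,N):
            if s[i,4]>300:
                cs,_=cv2.findContours((l==i).astype(np.uint8),cv2.RETR_EXTERNAL,cv2.CHAIN_APPROX_NONE)
                h=cv2.convexHull(max(cs,key=len))[:,0]
                q=ray(n,max(cs,key=len)[:,0],z)[:,:2]
                print(n,nm,s[i],np.round(circ(q),4),np.round(circ(q,.05),4), np.round(np.nanmean(W[l==i],0),4))
    m=((abs(Z-.022)<.006)&(W[...,0]>.5)&(abs(W[...,1])<.3)).astype(np.uint8)
    m=cv2.morphologyEx(m,cv2.MORPH_OPEN,np.ones((3,3)))
    N,l,s,c=cv2.connectedComponentsWithStats(m)
    for i in range(1,N):
        if s[i,4]>700:
            cs,_=cv2.findContours((l==i).astype(np.uint8),cv2.RETR_EXTERNAL,cv2.CHAIN_APPROX_NONE)
            q=ray(n,max(cs,key=len)[:,0],.022)[:,:2].astype(np.float32)
            print(n,'base',s[i],cv2.minAreaRect(q*1000))
    # column slices
    for lo,hi in ((.04,.06),(.06,.08),(.08,.1),(.1,.12),(.12,.14)):
        m=(Z>lo)&(Z<hi)&(W[...,0]>.55)&(W[...,0]<.8)&(abs(W[...,1]+.02)<.06)
        q=W[m]
        if len(q)>15: print(n,'col',lo,len(q),np.round(np.nanmin(q,0),3),np.round(np.nanmax(q,0),3),np.round(circ(q[:,:2],.019),4))
E
```

```text
top (285, 255) [0.5627 0.0771 0.0633]
top (395, 245) [ 0.5918 -0.1737  0.0362]
top (310, 190) [0.7252 0.0241 0.0222]
top (150, 120) [0.8861 0.405  0.0555]
top thick [ 199  198   42   40 1292] [0.6476 0.2283 0.0461] [0.6449 0.2276 0.05  ] [0.6469 0.228  0.0636]
top thick [ 268  226   41   44 1203] [0.5826 0.0718 0.0453] [0.581  0.0686 0.05  ] [0.5832 0.0753 0.0636]
top thick [ 348  329   44   45 1554] [ 0.3535 -0.1098  0.0468] [ 0.3529 -0.109   0.05  ] [ 0.3531 -0.1099  0.0633]
top thin [ 372  215   43   43 1424] [ 0.6131 -0.1697  0.0488] [ 0.6131 -0.1696  0.05  ] [ 0.6128 -0.1695  0.0357]
top base [337 139  27  62 969] ((777.952880859375, -70.7611312866211), (152.505859375, 61.864097595214844), 0.2676362097263336)
top base [ 295  143   28   62 1106] ((766.3974609375, 28.255760192871094), (150.2778778076172, 52.227176666259766), 8.730156898498535)
top col 0.04 23 [ 0.55  -0.042  0.041] [0.752 0.037 0.06 ] [0.5909 0.0194 0.019 ]
top col 0.06 124 [ 0.552 -0.041  0.06 ] [0.751 0.04  0.079] [0.5894 0.0232 0.019 ]
side (312, 275) [0.5806 0.051  0.0637]
side (317, 215) [ 0.6099 -0.1793  0.0
[... 169 characters left out ...]
 [0.5787 0.0731 0.064 ]
side thin [295 206  42  28 928] [ 0.6113 -0.1656  0.0504] [ 0.6112 -0.1656  0.05  ] [ 0.6108 -0.1635  0.0358]
side base [ 196  235   75   49 2439] ((771.7211303710938, -16.00836181640625), (149.7937469482422, 154.58653259277344), 7.970982551574707)
side col 0.04 118 [ 0.734 -0.026  0.04 ] [0.77 0.   0.06] [ 0.7536 -0.0226  0.019 ]
side col 0.06 282 [ 0.55  -0.028  0.06 ] [0.77 0.04 0.08] [0.6136 0.0202 0.019 ]
side col 0.08 120 [ 0.734 -0.025  0.08 ] [ 0.77  -0.001  0.1  ] [ 0.7537 -0.0222  0.019 ]
side col 0.1 135 [ 0.734 -0.031  0.1  ] [0.799 0.004 0.12 ] [ 0.754  -0.0222  0.019 ]
side col 0.12 141 [ 0.727 -0.024  0.12 ] [0.8   0.005 0.14 ] [ 0.769  -0.0059  0.019 ]
```

Run:
```python
import cv2
im=cv2.imread("pics/top0.png")[120:300,240:440]; cv2.imwrite("pics/topc.png",cv2.resize(im,None,fx=3.3,fy=3.3,interpolation=2))
im=cv2.imread("pics/side0.png")[120:330,180:400]; cv2.imwrite("pics/sidec.png",cv2.resize(im,None,fx=2.8,fy=2.8,interpolation=2))
```

```text
(no output)
```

View pics/topc.png

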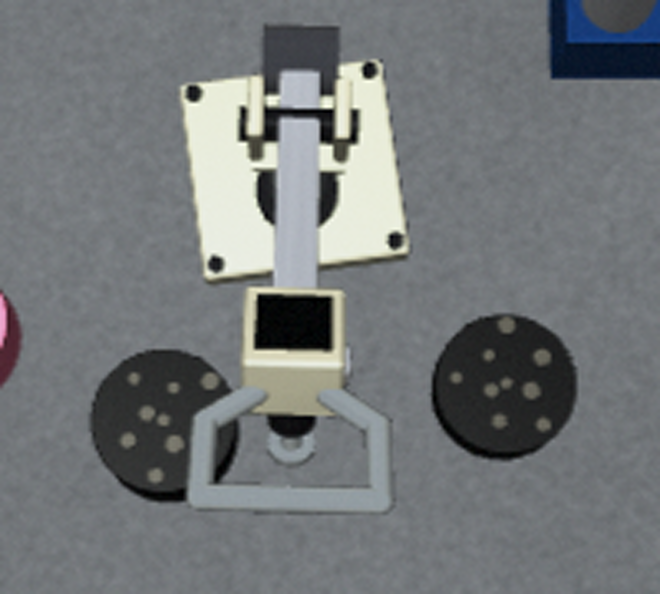

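View pics/sidec.png

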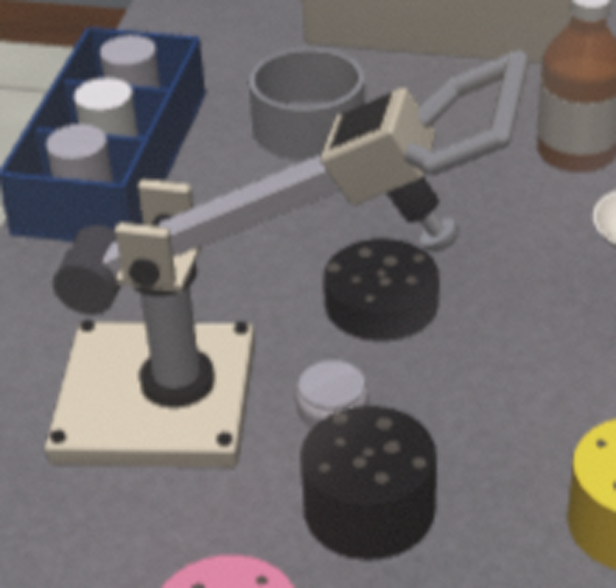

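Run:
```python
from h import *
for n in ("top","side"):
    W=cloud(n,np.load(f"pics/{n}0.npy")); 
    m=(W[...,2]>.15)&(W[...,0]>.4)&(W[...,0]<.9)&(abs(W[...,1]+.02)<.12)
    q=W[m]; print(n,len(q))
    # bins along x
    for lo in np.arange(.40,.86,.012):
        s=q[(q[:,0]>=lo)&(q[:,0]<lo+.012)]
        if len(s)>5: print(round(lo,3),len(s),'y',np.round([s[:,1].min(),np.median(s[:,1]),s[:,1].max()],4),'z',np.round([s[:,2].min(),np.median(s[:,2]),s[:,2].max()],3))
```

```text
top 4080
0.484 201 y [-0.069  -0.0236  0.0337] z [0.321 0.327 0.331]
0.496 330 y [-0.0694 -0.0168  0.034 ] z [0.318 0.327 0.332]
0.508 102 y [-0.0698 -0.0576  0.0349] z [0.31  0.319 0.326]
0.52 105 y [-0.0705 -0.0189  0.0335] z [0.208 0.312 0.319]
0.532 200 y [-0.071  -0.0188  0.0343] z [0.201 0.299 0.31 ]
0.544 386 y [-0.0672 -0.0184  0.0325] z [0.201 0.279 0.304]
0.556 276 y [-0.0521 -0.02    0.0152] z [0.279 0.293 0.303]
0.568 225 y [-0.0464 -0.0182  0.0083] z [0.295 0.304 0.309]
0.58 187 y [-0.0467 -0.0199  0.0085] z [0.292 0.3   0.307]
0.592 165 y [-0.0468 -0.0216  0.0071] z [0.287 0.293 0.299]
0.604 175 y [-0.0472 -0.0199  0.0074] z [0.277 0.286 0.292]
0.616 69 y [-0.0472 -0.0217  0.0075] z [0.255 0.279 0.283]
0.628 79 y [-0.0332 -0.02   -0.0086] z [0.245 0.251 0.255]
0.64 69 y [-0.0334 -0.0219 -0.0085] z [0.237 0.243 0.249]
0.652 71 y [-0.0335 -0.0219 -0.0084] z [0.232 0.236 0.242]
0.664 65 y [-0.0336 -0.02   -0.0083] z [0.224 0.229 0.234]
0.676 65 y [-0.0337 -0.0219 -0.0082] z [0.217 0.222 0.227]
0.688 60 y [-0.0338 -0.0219 -0.01  ] z [0.209 0.215 0.22 ]
0.7 62 y [-0.034  -0.
[... 1659 characters left out ...]
 y [-0.031  -0.01   -0.0047] z [0.192 0.21  0.219]
0.7 84 y [-0.0351 -0.0096 -0.0058] z [0.182 0.202 0.211]
0.712 76 y [-0.0332 -0.0099 -0.0047] z [0.176 0.196 0.203]
0.724 195 y [-0.053  -0.0094  0.0118] z [0.15  0.18  0.201]
0.736 232 y [-0.0527  0.0066  0.0177] z [0.151 0.184 0.204]
0.748 216 y [-0.0552  0.0078  0.0208] z [0.15  0.183 0.204]
0.76 178 y [-0.0516  0.0068  0.0169] z [0.151 0.185 0.204]
0.772 29 y [-0.0481  0.0065  0.01  ] z [0.151 0.159 0.202]
0.784 46 y [-0.0419 -0.0125  0.0055] z [0.15  0.154 0.159]
0.796 105 y [-0.0484 -0.0201  0.0048] z [0.151 0.155 0.16 ]
0.808 84 y [-0.0477 -0.0187  0.0047] z [0.151 0.155 0.159]
0.82 19 y [-0.0425 -0.0192  0.0019] z [0.15  0.152 0.155]
```

>>> apply_moves(moves=[[0,0,0.03,0],[0,0,0.07,0],[0.01,-0.02,0.11,-0.05],[0.025,-0.06,0.14,-0.13],[0.04,-0.1,0.153,-0.21],[0.057,-0.14,0.153,-0.29],[0.073,-0.18,0.153,-0.37],[0.09,-0.22,0.153,-0.45],[0.107,-0.26,0.153,-0.53],[0.123,-0.3,0.153,-0.61],[0.14,-0.345,0.153,-0.7],[0.157,-0.39,0.153,-0.79],[0.175,-0.435,0.153,-0.88],[0.193,-0.48,0.153,-0.96],[0.21,-0.525,0.153,-1.05],[0.23,-0.57,0.153,-1.13],[0.245,-0.61,0.153,-1.19],[0.255,-0.635,0.153,-1.22],[0.261,-0.648,0.153,-1.229],[0.261,-0.648,0.153,-1.229]], grip=0.045, newtons=20)

```text
clock: 2.1
tool_pos: [0.4974, -0.0174, 0.3994]
tool_rot: [[1.0, -0.018, -0.003], [-0.018, -1.0, 0.0], [-0.003, -0.0, -1.0]]
ft_force: [-0.3, 0.2, -0.3]
finger_gap: 0.0451
```

>>> apply_moves(moves=[[0,0,-0.015,0],[0,0,-0.03,0],[0,0,-0.045,0],[0,0,-0.06,0],[0,0,-0.07,0],[0,0,-0.08,0],[0,0,-0.08,0],[0,0,-0.08,0]])

```text
clock: 2.9
tool_pos: [0.4974, -0.0174, 0.3194]
tool_rot: [[1.0, -0.018, -0.003], [-0.018, -1.0, 0.0], [-0.003, -0.0, -1.0]]
ft_force: [0.1, -0.7, 0.4]
finger_gap: 0.0449
```

Run:
```python
from h import *
p,d=snapshot("side"); cv2.imwrite("pics/s1.png",cv2.resize(p[80:300,200:440],None,fx=2.5,fy=2.5,interpolation=2))
s=manip.state(); print(s['tool_pos'],s['ft_force'])
```

```text
[ 0.4977615  -0.01746545  0.32000514] [-0.12737051 -0.18779898 -1.44539982]
```

View pics/s1.png

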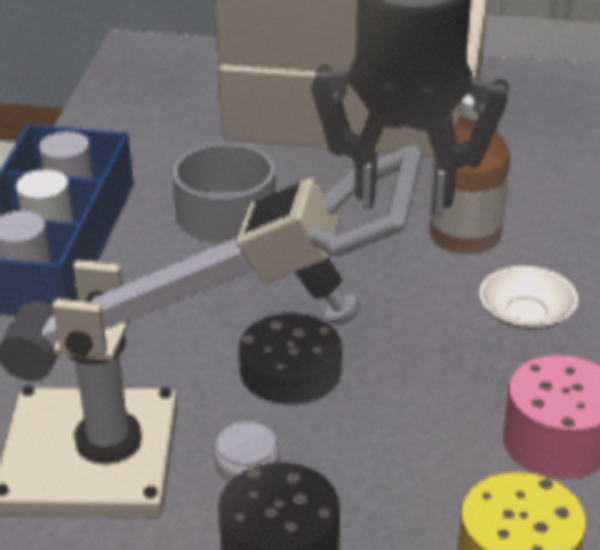

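>>> apply_moves(moves=[[0,0,0,0],[0,0,0,0],[0,0,0,0],[0,0,0,0],[0,0,0,0],[0,0,0,0]], grip=0.005, newtons=25)

```text
clock: 3.55
tool_pos: [0.4971, -0.0175, 0.3206]
tool_rot: [[1.0, -0.018, -0.003], [-0.018, -1.0, 0.0], [-0.003, -0.0, -1.0]]
ft_force: [-5.6, 1.1, 5.8]
finger_gap: 0.013
```

Run:
```python
import numpy as np
a=np.array([.753,-.0203]); b=np.array([.4975,-.0174])-a
for f in np.linspace(0,.461,17)[1:]:
    c,s=np.cos(f),np.sin(f); print(np.round(np.array([[c,s],[-s,c]])@b-b,4),round(-f,3))
```

```text
[0.0002 0.0074] -0.029
[0.0006 0.0147] -0.058
[0.0012 0.022 ] -0.086
[0.002  0.0294] -0.115
[0.0031 0.0367] -0.144
[0.0043 0.0439] -0.173
[0.0058 0.0511] -0.202
[0.0074 0.0583] -0.23
[0.0093 0.0654] -0.259
[0.0114 0.0725] -0.288
[0.0136 0.0795] -0.317
[0.0161 0.0864] -0.346
[0.0188 0.0933] -0.375
[0.0216 0.1001] -0.403
[0.0247 0.1068] -0.432
[0.028  0.1134] -0.461
```

>>> apply_moves(moves=[[0.0002,0.0074,0,-0.029],[0.0006,0.0147,0,-0.058],[0.0012,0.022,0,-0.086],[0.002,0.0294,0,-0.115],[0.0031,0.0367,0,-0.144],[0.0043,0.0439,0,-0.173],[0.0058,0.0511,0,-0.202],[0.0074,0.0583,0,-0.23],[0.0093,0.0654,0,-0.259],[0.0114,0.0725,0,-0.288],[0.0136,0.0795,0,-0.317],[0.0161,0.0864,0,-0.346],[0.0188,0.0933,0,-0.375],[0.0216,0.1001,0,-0.403],[0.0247,0.1068,0,-0.432],[0.028,0.1134,0,-0.461],[0.028,0.1134,0,-0.461],[0.028,0.1134,0,-0.461]])

```text
clock: 5.35
tool_pos: [0.5256, 0.0962, 0.3207]
tool_rot: [[0.888, -0.46, -0.002], [-0.46, -0.888, 0.002], [-0.003, -0.001, -1.0]]
ft_force: [0.8, 1.0, 0.1]
finger_gap: 0.0129
```

Run:
```python
from h import *
for n in ("top","side"):
    p,d=snapshot(n); cv2.imwrite(f"pics/{n}2.png",p); np.save(f"pics/{n}2.npy",d)
    q=p[110:310,220:420] if n=="top" else p[100:330,180:420]
    cv2.imwrite(f"pics/{n}2c.png",cv2.resize(q,None,fx=2.5,fy=2.5,interpolation=2))
```

```text
(no output)
```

View pics/top2c.png

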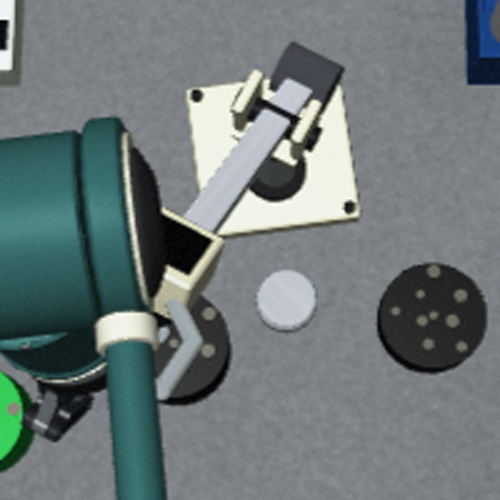

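View pics/side2c.png

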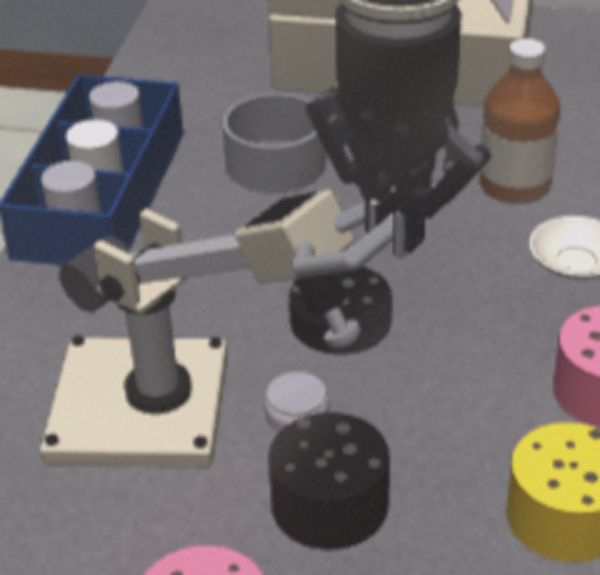

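Run:
```python
from h import *
for n,off in (("top",np.array([-.001,.002,0])),("side",np.array([.001,-.002,0]))):
    im=cv2.imread(f"pics/{n}2.png"); 
    W=cloud(n,np.load(f"pics/{n}2.npy"))+off
    # upper surface of the beam: plane-fit selection
    ax=np.array([.753,-.0203]); 
    for it,ang in enumerate((27.3,)):
        a=np.array([-np.cos(np.radians(ang)),np.sin(np.radians(ang))]); l=np.array([-a[1],a[0]])
        D=W[...,:2]-ax; s=D@a; t=D@l; z=W[...,2]
        top=0.165+.0+s*.6077
        m=(s>.03)&(s<.14)&(abs(t)<.03)&(z-top>.0)&(z-top<.03)
        q=np.c_[s[m],t[m],(z-top)[m]]
        for lo in np.arange(.03,.14,.015):
            k=q[(q[:,0]>lo)&(q[:,0]<lo+.015)]
            if len(k)>8: print(n,round(lo+.0075,4),len(k),np.round([k[:,1].min(),k[:,1].max(),(k[:,1].min()+k[:,1].max())/2],4),np.round(np.median(k[:,2]),4))
        m=(s>.16)&(s<.24)&(abs(t)<.045)&(z>.25)&(z<.33)
        for lo in np.arange(.13,.21,.01):
            k=t[(s>lo)&(s<lo+.01)&(abs(t)<.04)&(z-top>.012)&(z-top<.05)]
            if len(k)>5: print(n,'head',round(lo+.005,3),len(k),np.round([k.min(),k.max(),(k.min()+k.max())/2],4))
    # thin / thick top refit with dark mask
    g=cv2.cvtColor(im,cv2.COLOR_BGR2GRAY)
    for nm,z0 in(("thick",.063),("thin",.035)):
        m=((abs(W[...,2]-z0)<.006)&(g<110)&(W[...,0]>.5)&(W[...,0]<.68)&((W[...,1]>.0)&(W[...,1]<.15)if nm=="thick" else (W[...,1]<-.1)&(W[...,1]>-.25))).astype(np.uint8)
        cs,_=cv2.findContours(cv2.morphologyEx(m,cv2.MORPH_CLOSE,np.ones((3,3))),cv2.RETR_EXTERNAL,cv2.CHAIN_APPROX_NONE)
        c=max(cs,key=cv2.contourArea)[:,0]; r=ray(n,c,z0)[:,:2]+off[:2]
        print(n,nm,len(c),np.round(circ(r),4),np.round(circ(r,.05),4))
```

```text
top 0.0375 85 [-0.0125  0.0132  0.0004] 0.0124
top 0.0525 82 [-0.0128  0.013   0.0001] 0.0131
top 0.0675 89 [-0.0128  0.013   0.0001] 0.0126
top 0.0825 87 [-0.0131  0.0129 -0.0001] 0.0129
top 0.0975 95 [-0.0128  0.0128 -0.    ] 0.0125
top 0.1125 96 [-0.0135  0.0128 -0.0004] 0.0126
top 0.1275 67 [-0.0192  0.0257  0.0033] 0.0129
top 0.1425 11 [-0.0184  0.0274  0.0045] 0.0295
top head 0.135 88 [-0.0241  0.0274  0.0016]
top head 0.145 125 [-0.0206  0.0274  0.0034]
top head 0.155 110 [-0.0122  0.0274  0.0076]
top head 0.165 92 [-0.0039  0.0276  0.0118]
top head 0.175 79 [0.0021 0.0276 0.0148]
top head 0.185 87 [0.005  0.0273 0.0162]
top head 0.195 8 [0.008 0.024 0.016]
top thick 102 [0.5779 0.0684 0.0455] [0.5801 0.0745 0.05  ]
top thin 119 [ 0.6118 -0.1676  0.049 ] [ 0.6119 -0.1676  0.05  ]
side 0.0375 57 [-0.0121  0.0126  0.0003] 0.0121
side 0.0525 55 [-0.0123  0.0151  0.0014] 0.0135
side 0.0675 55 [-0.0128  0.0119 -0.0005] 0.0128
side 0.0825 59 [-0.013   0.0115 -0.0007] 0.0134
side 0.0975 58 [-0.0147  0.0121 -0.0013] 0.0124
side 0.1125 47 [-0.0134  0.0012 -0.0061] 0.0088
side 0.1275 14 [-0.0244 -0.0092 -0.0168] 0.0055
side 0.1425 11 [-0.0281 -0.0225 -0.0253] 0.0239
side head 0.135 38 [-0.0281  0.0223 -0.0029]
side head 0.145 81 [-0.0283  0.0232 -0.0025]
side head 0.155 82 [-0.0279  0.0231 -0.0024]
side head 0.165 85 [-0.0273  0.0223 -0.0025]
side head 0.175 116 [-0.0282  0.0293  0.0006]
side head 0.185 235 [-0.0274  0.0292  0.0009]
side head 0.195 8 [-0.0324  0.0334  0.0005]
side thick 124 [0.5801 0.0695 0.0506] [0.5801 0.0695 0.05  ]
side thin 68 [ 0.5934 -0.1729  0.0363] [ 0.5674 -0.1769  0.05  ]
```

Run:
```python
import numpy as np
for t in np.arange(.546,.099,-.0297)[1:]:
    dr=.3*(np.cos(t)-np.cos(.546)); print(round(t,3),np.round([-.8886*dr,.4586*dr,.3*(np.sin(t)-np.sin(.546))],4))
```

```text
0.516 [-0.004   0.0021 -0.0077]
0.487 [-0.0078  0.004  -0.0155]
0.457 [-0.0114  0.0059 -0.0234]
0.427 [-0.0148  0.0076 -0.0315]
0.398 [-0.018   0.0093 -0.0396]
0.368 [-0.0209  0.0108 -0.0479]
0.338 [-0.0237  0.0122 -0.0563]
0.308 [-0.0262  0.0135 -0.0647]
0.279 [-0.0285  0.0147 -0.0733]
0.249 [-0.0305  0.0158 -0.0819]
0.219 [-0.0324  0.0167 -0.0905]
0.19 [-0.034   0.0175 -0.0992]
0.16 [-0.0354  0.0182 -0.108 ]
0.13 [-0.0365  0.0188 -0.1168]
0.101 [-0.0374  0.0193 -0.1257]
```

>>> apply_moves(moves=[[-0.004,0.0021,-0.0077,0],[-0.0078,0.004,-0.0155,0],[-0.0114,0.0059,-0.0234,0],[-0.0148,0.0076,-0.0315,0],[-0.018,0.0093,-0.0396,0],[-0.0209,0.0108,-0.0479,0],[-0.0237,0.0122,-0.0563,0],[-0.0262,0.0135,-0.0647,0],[-0.0285,0.0147,-0.0733,0],[-0.0305,0.0158,-0.0819,0],[-0.0324,0.0167,-0.0905,0],[-0.034,0.0175,-0.0992,0],[-0.0354,0.0182,-0.108,0],[-0.0365,0.0188,-0.1168,0],[-0.0374,0.0193,-0.1257,0],[-0.0374,0.0193,-0.1257,0]])

```text
clock: 7.05
tool_pos: [0.4877, 0.1148, 0.1932]
tool_rot: [[0.888, -0.46, -0.003], [-0.46, -0.888, 0.001], [-0.003, 0.0, -1.0]]
ft_force: [4.7, -0.9, -1.9]
finger_gap: 0.0136
```

>>> apply_moves(moves=[[0,0,0,0],[0,0,0,0],[0,0,0,0],[0,0,0,0],[0,0,0.01,0],[0,0,0.03,0],[0,0,0.05,0],[0,0,0.075,0],[0,0,0.1,0],[-0.01,-0.03,0.11,0],[-0.02,-0.07,0.12,0],[-0.03,-0.11,0.12,0],[-0.04,-0.15,0.12,0],[-0.05,-0.19,0.12,0],[-0.05,-0.23,0.12,0],[-0.05,-0.27,0.12,0],[-0.05,-0.3,0.12,0],[-0.05,-0.3,0.12,0]], grip=0.045)

```text
clock: 8.85
tool_pos: [0.4375, -0.1884, 0.3142]
tool_rot: [[0.886, -0.464, -0.002], [-0.464, -0.886, -0.001], [-0.002, 0.002, -1.0]]
ft_force: [0.7, 1.4, -0.4]
finger_gap: 0.045
```

Run:
```python
from h import *
for n in ("top","side"):
    p,d=snapshot(n); cv2.imwrite(f"pics/{n}3.png",p); np.save(f"pics/{n}3.npy",d)
    q=p[110:310,220:420] if n=="top" else p[100:330,180:420]
    cv2.imwrite(f"pics/{n}3c.png",cv2.resize(q,None,fx=2.5,fy=2.5,interpolation=2))
    off=np.array([-.001,.002,0])*(1 if n=="top" else -1)
    W=cloud(n,d)+off; ax=np.array([.753,-.0203]); ang=np.radians(27.3)
    a=np.array([-np.cos(ang),np.sin(ang)]); l=np.array([-a[1],a[0]])
    D=W[...,:2]-ax; s=D@a; t=D@l; z=W[...,2]
    for lo in np.arange(.04,.32,.015):
        k=(s>lo)&(s<lo+.015)&(abs(t)<.06)&(z>.165)&(z<.26)
        if k.sum()>5: print(n,round(lo+.0075,4),k.sum(),np.round([t[k].min(),t[k].max(),(t[k].min()+t[k].max())/2,np.median(z[k]),z[k].max()],4))
    g=cv2.cvtColor(p,cv2.COLOR_BGR2GRAY)
    m=((abs(W[...,2]-.0635)<.006)&(W[...,0]>.5)&(W[...,0]<.68)&(W[...,1]>.0)&(W[...,1]<.15)).astype(np.uint8)
    cs,_=cv2.findContours(cv2.morphologyEx(m,cv2.MORPH_CLOSE,np.ones((3,3))),cv2.RETR_EXTERNAL,cv2.CHAIN_APPROX_NONE)
    c=max(cs,key=cv2.contourArea)[:,0]; r=ray(n,c,.063)[:,:2]+off[:2]
    print(n,'thick',len(c),np.round(circ(r),4),np.round(circ(r,.05),4))
```

```text
top 0.0475 91 [-0.0121  0.0132  0.0005  0.1804  0.1838]
top 0.0625 95 [-1.310e-02  1.340e-02  1.000e-04  1.816e-01  1.858e-01]
top 0.0775 97 [-0.0128  0.0133  0.0003  0.1829  0.1881]
top 0.0925 97 [-0.0129  0.0129  0.      0.1847  0.1887]
top 0.1075 98 [-0.0131  0.0135  0.0002  0.1859  0.1896]
top 0.1225 99 [-0.0125  0.0132  0.0004  0.1873  0.1907]
top 0.1375 100 [-0.0135  0.013  -0.0003  0.1887  0.192 ]
top 0.1525 103 [-0.0131  0.0131 -0.      0.1901  0.1946]
top 0.1675 137 [-0.027   0.0279  0.0005  0.2075  0.2133]
top 0.1825 229 [-2.840e-02  2.810e-02 -1.000e-04  2.105e-01  2.157e-01]
top 0.1975 233 [-2.830e-02  2.810e-02 -1.000e-04  2.115e-01  2.170e-01]
top 0.2125 235 [-2.790e-02  2.810e-02  1.000e-04  2.126e-01  2.178e-01]
top 0.2275 248 [-3.900e-02  3.930e-02  1.000e-04  1.979e-01  2.176e-01]
top 0.2425 156 [-0.0517  0.0524  0.0004  0.1947  0.2003]
top 0.2575 109 [-0.053   0.0525 -0.0003  0.1966  0.2007]
top 0.2725 108 [-0.0525  0.0525  0.      0.1976  0.2021]
top 0.2875 195 [-5.270e-02  5.250e-02 -1.000e-04  1.990e-01  2.053e-01]
top 0.3025 268 [-0.0512  0.0523  0.0006  0.2001
[... 526 characters left out ...]
side 0.1675 120 [-2.720e-02  2.750e-02  2.000e-04  2.078e-01  2.117e-01]
side 0.1825 235 [-0.028   0.029   0.0005  0.2098  0.2143]
side 0.1975 246 [-0.0276  0.0288  0.0006  0.2114  0.217 ]
side 0.2125 254 [-0.0282  0.0293  0.0006  0.2125  0.2183]
side 0.2275 399 [-3.920e-02  3.930e-02  1.000e-04  1.962e-01  2.160e-01]
side 0.2425 154 [-0.0511  0.0518  0.0003  0.1946  0.1998]
side 0.2575 110 [-0.0522  0.0542  0.001   0.1959  0.2013]
side 0.2725 111 [-0.0518  0.0525  0.0003  0.1975  0.2009]
side 0.2875 161 [-5.220e-02  5.200e-02 -1.000e-04  2.005e-01  2.039e-01]
side 0.3025 279 [-5.170e-02  5.130e-02 -2.000e-04  2.002e-01  2.053e-01]
side thick 136 [0.5801 0.0704 0.0497] [0.5802 0.0703 0.05  ]
```

View pics/top3c.png

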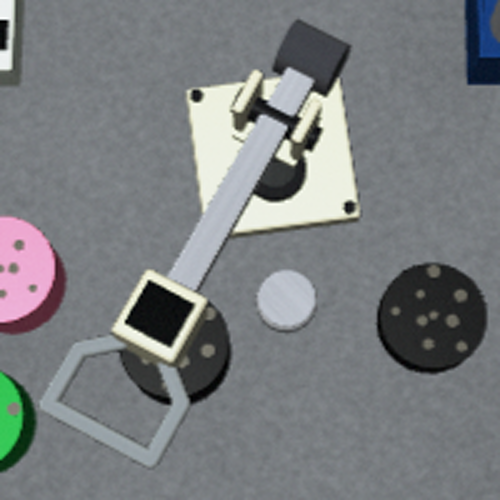

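View pics/side3c.png

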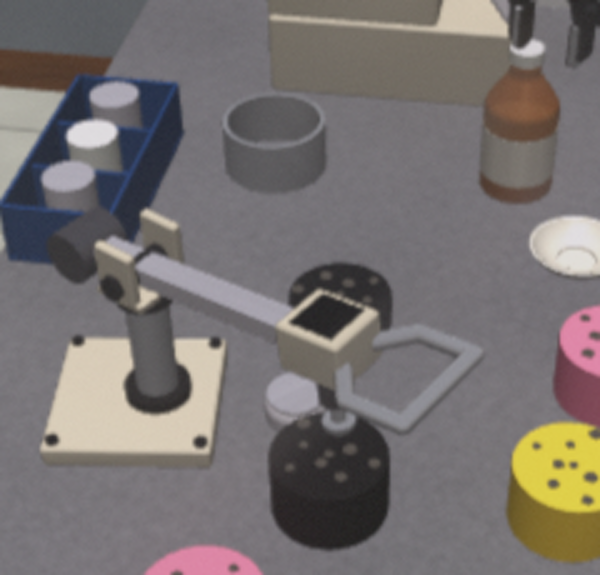

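>>> apply_moves(moves=[[0,0.03,0,0],[0,0.07,0,0],[0.01,0.11,0,0],[0.02,0.15,0,0],[0.03,0.19,0,0],[0.04,0.23,0,0],[0.05,0.27,0,0],[0.05,0.295,0,0],[0.05,0.305,-0.01,0],[0.05,0.305,-0.03,0],[0.05,0.305,-0.05,0],[0.05,0.305,-0.065,0],[0.05,0.305,-0.075,0],[0.05,0.305,-0.08,0],[0.05,0.305,-0.08,0]], grip=0)

```text
clock: 10.45
tool_pos: [0.4872, 0.1193, 0.2332]
tool_rot: [[0.887, -0.462, -0.003], [-0.462, -0.887, 0.001], [-0.004, 0.0, -1.0]]
ft_force: [0.1, 0.2, 0.3]
finger_gap: -0.0001
```

Run:
```python
from h import *
p,d=snapshot("side"); cv2.imwrite("pics/s4.png",cv2.resize(p[100:330,180:420],None,fx=2.5,fy=2.5,interpolation=2))
s=manip.state(); print(s['tool_pos'],s['ft_force'],manip.tip_extent)
```

```text
[0.48770127 0.11932223 0.23402964] [-0.23695993  0.12257195  0.23624679] 0.017
```

View pics/s4.png

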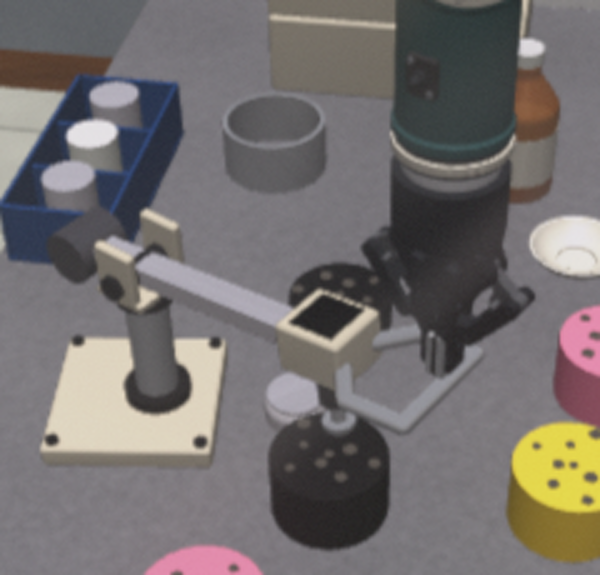

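>>> apply_moves(moves=[[0,-0.001,-0.006,0],[0,-0.001,-0.012,0],[0,-0.001,-0.016,0],[0,-0.001,-0.019,0],[0,-0.001,-0.022,0],[0,-0.001,-0.025,0],[0,-0.001,-0.028,0],[0,-0.001,-0.031,0]])

```text
clock: 11.3
tool_pos: [0.4877, 0.1184, 0.2029]
tool_rot: [[0.887, -0.462, -0.002], [-0.462, -0.887, 0.002], [-0.003, -0.001, -1.0]]
ft_force: [-1.4, 0.3, 1.4]
finger_gap: -0.0001
```

Run:
```python
from h import *
W=cloud("side",np.load("pics/side3.npy"));im=cv2.imread("pics/side3.png")
# foot region heights: foot at approx crop (338,422)/2.5+ (180,100)
for u,v in [(315,262),(315,264),(315,266),(315,268),(315,270),(315,272),(315,275),(310,268),(320,268)]: print(u,v,np.round(W[v,u],4),im[v,u])
```

```text
315 262 [0.5577 0.1377 0.1894] [81 80 81]
315 264 [0.569  0.0774 0.1243] [88 86 89]
315 266 [0.5691 0.0775 0.1189] [97 96 97]
315 268 [0.5691 0.0775 0.1133] [104 102 103]
315 270 [0.5684 0.0818 0.1122] [145 139 139]
315 272 [0.5677 0.086  0.1109] [104 101 103]
315 275 [0.5743 0.0515 0.0667] [49 49 51]
310 268 [0.5799 0.0739 0.1081] [147 142 142]
320 268 [0.5598 0.0736 0.111 ] [145 139 140]
```

>>> apply_moves(moves=[[0,0,-0.002,0],[0,0,-0.004,0],[0,0,-0.006,0],[0,0,-0.008,0],[0,0,-0.01,0],[0,0,-0.012,0]])

```text
clock: 11.9
tool_pos: [0.4877, 0.1184, 0.1907]
tool_rot: [[0.887, -0.462, -0.002], [-0.462, -0.887, 0.002], [-0.003, -0.001, -1.0]]
ft_force: [-0.6, 1.4, 1.9]
finger_gap: 0.0003
```

>>> apply_moves(moves=[[0,0,-0.002,0],[0,0,-0.004,0],[0,0,-0.006,0],[0,0,-0.008,0],[0,0,-0.009,0]])

```text
clock: 12.4
tool_pos: [0.4877, 0.1184, 0.1815]
tool_rot: [[0.887, -0.462, -0.002], [-0.462, -0.887, 0.002], [-0.003, -0.0, -1.0]]
ft_force: [-1.6, 0.7, 1.2]
finger_gap: -0.0
```

Next in 1 mm rows, short calls, so the 2 N/mm rise at the handle cannot overshoot.

>>> apply_moves(moves=[[0,0,-0.001,0],[0,0,-0.002,0],[0,0,-0.003,0],[0,0,-0.004,0]])

```text
clock: 12.8
tool_pos: [0.4878, 0.1184, 0.1774]
tool_rot: [[0.887, -0.462, -0.002], [-0.462, -0.887, 0.002], [-0.003, -0.001, -1.0]]
ft_force: [-1.5, 0.8, 2.0]
finger_gap: -0.0001
```

>>> apply_moves(moves=[[0,0,-0.001,0],[0,0,-0.002,0],[0,0,-0.003,0]])

```text
clock: 13.1
tool_pos: [0.4878, 0.1184, 0.1744]
tool_rot: [[0.887, -0.462, -0.002], [-0.462, -0.887, 0.002], [-0.002, -0.001, -1.0]]
ft_force: [-0.5, 0.2, 1.0]
finger_gap: 0.0001
```

Run:
```python
from h import *
p,d=snapshot("side"); cv2.imwrite("pics/s5.png",cv2.resize(p[180:320,240:400],None,fx=4,fy=4,interpolation=2))
s=manip.state(); print(s['tool_pos'],s['ft_force'])
W=cloud("side",d)
ax=np.array([.752,-.0183]); ang=np.radians(27.3)
a=np.array([-np.cos(ang),np.sin(ang)]); l=np.array([-a[1],a[0]])
D=W[...,:2]-ax; s=D@a; t=D@l; z=W[...,2]
for lo in np.arange(.05,.16,.02):
    k=(s>lo)&(s<lo+.02)&(abs(t)<.011)&(z>.15)
    print(round(lo+.01,3),np.round(np.median(z[k]),4))
```

```text
[0.48779726 0.11832955 0.17421858] [ 0.10636086 -0.59696593  0.59938176]
0.06 0.1724
0.08 0.1717
0.1 0.1703
0.12 0.1693
0.14 0.1689
0.16 0.1687
```

View pics/s5.png

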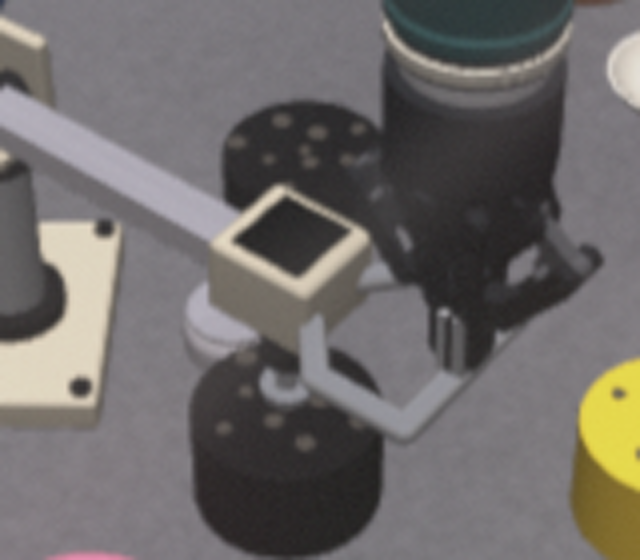

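>>> apply_moves(moves=[[0,0,-0.001,0],[0,0,-0.002,0],[0,0,-0.003,0]])

```text
clock: 13.45
tool_pos: [0.4879, 0.1183, 0.1712]
tool_rot: [[0.887, -0.462, -0.002], [-0.462, -0.887, 0.001], [-0.002, -0.001, -1.0]]
ft_force: [0.4, 0.2, 1.5]
finger_gap: 0.0002
```

>>> apply_moves(moves=[[0,0,-0.001,0],[0,0,-0.002,0],[0,0,-0.002,0]])

```text
clock: 13.75
tool_pos: [0.488, 0.1182, 0.169]
tool_rot: [[0.887, -0.462, -0.002], [-0.462, -0.887, 0.001], [-0.002, -0.001, -1.0]]
ft_force: [-0.9, 0.1, 0.6]
finger_gap: -0.0003
```

>>> apply_moves(moves=[[0,0,-0.001,0],[0,0,-0.002,0],[0,0,-0.002,0]])

```text
clock: 14.05
tool_pos: [0.4881, 0.1183, 0.167]
tool_rot: [[0.887, -0.462, -0.001], [-0.462, -0.887, 0.001], [-0.002, -0.001, -1.0]]
ft_force: [0.1, -0.0, 0.6]
finger_gap: -0.0003
```

>>> apply_moves(moves=[[0,0,-0.001,0],[0,0,-0.0015,0],[0,0,-0.0015,0]])

```text
clock: 14.35
tool_pos: [0.4882, 0.1183, 0.1659]
tool_rot: [[0.887, -0.462, -0.001], [-0.462, -0.887, 0.001], [-0.002, -0.001, -1.0]]
ft_force: [-1.6, -0.3, 3.7]
finger_gap: -0.0002
```

>>> apply_moves(moves=[[0,0,-0.001,0],[0,0,-0.001,0]])

```text
clock: 14.55
tool_pos: [0.4883, 0.1183, 0.1653]
tool_rot: [[0.887, -0.462, -0.001], [-0.462, -0.887, 0.002], [-0.001, -0.001, -1.0]]
ft_force: [-2.5, -0.6, 5.4]
finger_gap: 0.0002
```

Run:
```python
from h import *
p,d=snapshot("side"); cv2.imwrite("pics/s6.png",cv2.resize(p[180:320,240:400],None,fx=4,fy=4,interpolation=2))
for i in range(3):
    s=manip.state(); print(s['tool_pos'],s['ft_force']); snapshot("side")
```

```text
[0.488278   0.11828823 0.16527047] [-1.50765558  0.61536473  5.34830363]
[0.48827518 0.1182943  0.16525784] [-1.54826786  0.03651182  5.7289442 ]
[0.48827313 0.11828306 0.16526953] [-2.11333514 -0.05439533  5.52094456]
```

View pics/s6.png

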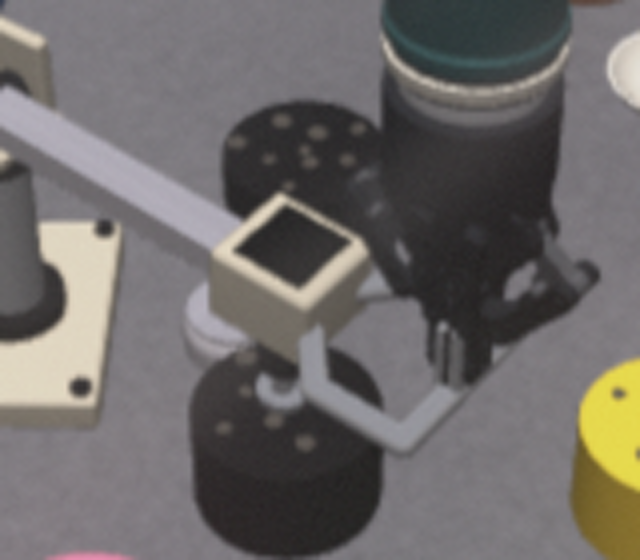

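>>> apply_moves(moves=[[0,0,0.001,0],[0,0,0.003,0],[0,0,0.006,0],[0,0,0.015,0],[0,0,0.03,0],[0,0,0.06,0],[0,0,0.09,0],[0,0,0.12,0],[-0.01,-0.03,0.15,0],[-0.02,-0.07,0.15,0],[-0.03,-0.11,0.15,0],[-0.04,-0.15,0.15,0],[-0.05,-0.19,0.15,0],[-0.05,-0.23,0.15,0],[-0.05,-0.27,0.15,0],[-0.05,-0.3,0.15,0],[-0.05,-0.3,0.15,0]])

```text
clock: 16.45
tool_pos: [0.4382, -0.185, 0.3167]
tool_rot: [[0.885, -0.466, 0.001], [-0.466, -0.885, -0.001], [0.001, 0.0, -1.0]]
ft_force: [0.4, 0.3, 1.4]
finger_gap: -0.0
```

Run:
```python
from h import *
s=manip.state(); print(s['clock'],s['tool_pos'],s['ft_force'])
for n in ("top","side"):
    p,d=snapshot(n); cv2.imwrite(f"pics/{n}7.png",p); np.save(f"pics/{n}7.npy",d)
    q=p[110:310,220:420] if n=="top" else p[180:320,240:400]
    cv2.imwrite(f"pics/{n}7c.png",cv2.resize(q,None,fx=3 if n=="top" else 4,fy=3 if n=="top" else 4,interpolation=2))
    off=np.array([-.001,.002,0])*(1 if n=="top" else -1)
    W=cloud(n,d)+off; ax=np.array([.753,-.0203]); ang=np.radians(27.3)
    a=np.array([-np.cos(ang),np.sin(ang)]); l=np.array([-a[1],a[0]])
    D=W[...,:2]-ax; S=D@a; t=D@l; z=W[...,2]
    for lo in (.07,.13,.19,.21,.26,.29):
        k=(S>lo)&(S<lo+.015)&(abs(t)<.06)&(z>.13)&(z<.26)
        if k.sum()>5: print(n,round(lo+.0075,4),k.sum(),np.round([t[k].min(),t[k].max(),(t[k].min()+t[k].max())/2,np.median(z[k]),z[k].max()],4))
    g=cv2.cvtColor(p,cv2.COLOR_BGR2GRAY)
    m=((abs(z-.0635)<.005)&(abs(D@a-.196)<.07)&(abs(t)<.07)&(g<110)).astype(np.uint8)
    cs,_=cv2.findContours(cv2.morphologyEx(m,cv2.MORPH_CLOSE,np.ones((3,3))),cv2.RETR_EXTERNAL,cv2.CHAIN_APPROX_NONE)
    c=max(cs,key=cv2.contourArea)[:,0]; h=cv2.convexHull(c)[:,0]
    r=ray(n,c,.063)[:,:2]+off[:2]; cc=circ(r,.05)
    print(n,'thick',len(c),np.round(cc,4),'t,s of core',np.round([(cc[:2]-ax)@l,(cc[:2]-ax)@a],4))
```

```text
16.45 [ 0.4382186  -0.1849944   0.31671427] [0.38372457 0.2933946  1.36951406]
top 0.0775 98 [-0.0127  0.0133  0.0003  0.1695  0.1746]
top 0.1375 97 [-0.0126  0.0131  0.0002  0.1646  0.1682]
top 0.1975 217 [-0.0284  0.0281 -0.0002  0.1771  0.182 ]
top 0.2175 221 [-0.0288  0.0282 -0.0003  0.1752  0.1798]
top 0.2675 100 [-0.0533  0.0528 -0.0002  0.1496  0.1546]
top 0.2975 353 [-0.0525  0.0524 -0.      0.1475  0.1528]
top thick 85 [0.5805 0.0731 0.05  ] t,s of core [-0.0039  0.1961]
side 0.0775 101 [-0.0118  0.0145  0.0013  0.1689  0.1736]
side 0.1375 105 [-0.0128  0.0154  0.0013  0.1642  0.1683]
side 0.1975 252 [-0.0286  0.0282 -0.0002  0.1765  0.1823]
side 0.2175 279 [-0.0276  0.0287  0.0006  0.1743  0.1802]
side 0.2675 111 [-0.0514  0.0537  0.0011  0.15    0.1548]
side 0.2975 357 [-0.0516  0.0516 -0.      0.1481  0.1528]
side thick 120 [0.5801 0.0695 0.05  ] t,s of core [-0.0005  0.1948]
```

View pics/top7c.png

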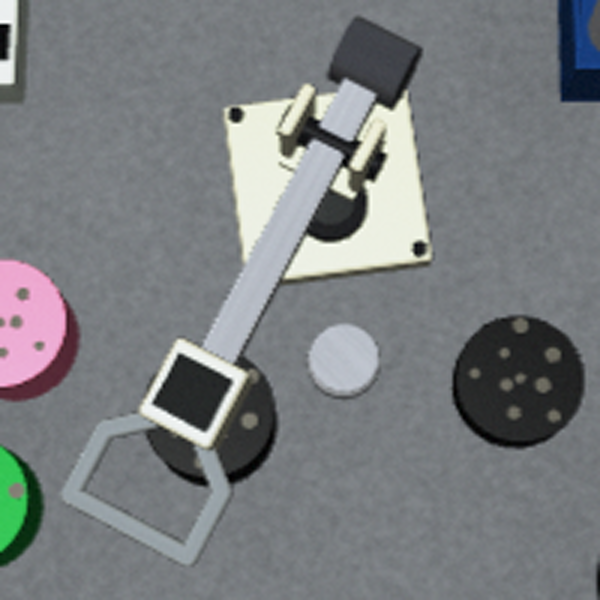

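View pics/side7c.png

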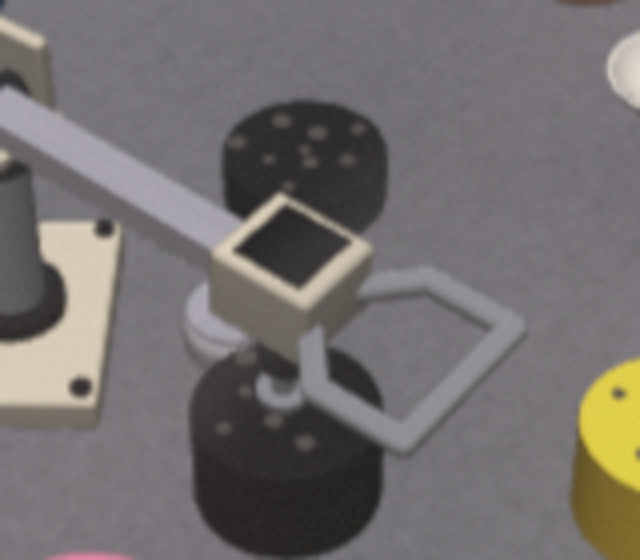

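```bash
python3 -c "
from station import manip
print(manip.hand_in())"
```

```text
the job is handed in; nothing more can be done
None
```

The gauge arm now points over the middle of the thick core, its foot rests on the core, and the job is handed in at about 16.5 s. I pinched the bar and swung the arm about 26° clockwise. I then lowered it partway and let go. The last part I pressed from above with closed fingertips until I felt the foot touch.

**Contact:** the handle force rose from about 1 N to 5.5 N over the last 1.7 mm or so. I work that out as roughly 6 N on the core, well under 25 N.

**After backing off:** the bar's height matched the pressed position to within about 0.5 mm, so the foot should still be in contact. The robot was touching nothing.

**Alignment:** the arm's centre line is within about 1 mm of the core's middle by the side camera. The top camera gave 4 mm, but the head hides much of the core in that view, so I trusted the side one. The two cameras also disagree by about 4 mm in y, which I split evenly.

**Other objects:** the thick core is within about 1 mm of where it started, by the side camera. The thin core and the tin look unmoved in the last pictures. I did not measure the beaker, amber bottle and jar again, but the arm kept well clear of them.

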